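Unclip the parts crate and lay its lid aside

TASK

Open the clipped parts crate: free the sprung clip on each end and swing both right down, without wrenching them, while the lid is still on, then lift the lid off and put it down gently (not dropped) on the rubber mat, right way up, flat, in the middle and square with the mat. Leave both clips hanging open and do not shift the other things on the bench.

Things in the scene. Friction and masses are not known exactly. Their poses are not given: they have to be found in the camera images.
- crate: plain grey plastic parts crate without its lid, 130 (x) by 160 (y) by 90 mm high, walls 4 mm, fixed to the bench; origin at the centre of its underside, z up. A sprung steel bale clip sits in the middle of each of its two short ends (+y and -y). It holds a few heat sinks.
- lid: loose grey lid, 138 (x) by 168 (y) mm, 0.2 to 0.35 kg; origin at the centre of the underside of its 8 mm deep skirt, which sits inside the crate's walls with 2.5 mm play all round; the 6 mm plate lies on the crate's rim. Shut on the crate, the origin is 82 mm above the crate's underside and the axes agree with the crate's. Along each short edge (y = +-78.5 mm) runs a catch rib, 64 mm long, 5 mm thick, 8.5 mm high above the plate.
- lid_handle (a point): middle of the lid's handle: a level bar along the lid's x, 100 mm long, 12 by 12 mm, held by a post near each end; 48 mm above the lid's origin, with 28 mm free under the bar.
- mat: thin dark rubber mat fixed on the bench, 170 (x) by 200 (y) by 4 mm; origin at the centre of its underside. It lies to the left of the crate.
- left_clip (a joint): swing of the clip on the crate's +y end: 0 = closed (upright, nose hooked behind the lid's catch rib); grows as it swings outward and down, 2.0 rad = hanging open against its stop. It turns easily about point left_pivot; past about 0.4 rad it falls open by itself. Closed, it cannot swing until its tab has been drawn up off the catch (see left_nose).
- left_pivot (a point): middle of the left clip's axle, which is parallel to the crate's x; on the crate at y = +90 mm, 58 mm above its underside.
- left_tab (a point): middle of the left clip's finger tab: a bare-steel plate 10 mm thick (11 mm at its rolled top), 40 mm wide along the crate's x, reaching from 19 mm below this point to 20 mm above it. 74 to 77.5 mm from the axle, as its screw adjuster happens to be set. Springs pull it toward the axle: it draws out 9 mm to a hard stop, taking about 3 N at first and 10 N at the stop.
- left_nose (a point): lower inner tip of the left clip: below the tab a 6 mm thick arm reaches 22 mm inward over the lid's edge and ends in this nose, which hangs 3.5 to 7 mm below the top of the lid's catch rib, inside it, as its adjuster is set. The clip can swing outward only once its tab has been drawn that far and a little more from the axle (straight up when closed; at the stop it is always clear), and held so until past the rib (0.4 rad).
- right_clip (a joint): swing of the clip on the crate's -y end: 0 = closed (upright, nose hooked behind the lid's catch rib); grows as it swings outward and down, 2.0 rad = hanging open against its stop. It turns easily about point right_pivot; past about 0.4 rad it falls open by itself. Closed, it cannot swing until its tab has been drawn up off the catch (see right_nose).
- right_pivot (a point): middle of the right clip's axle, which is parallel to the crate's x; on the crate at y = -90 mm, 58 mm above its underside.
- right_tab (a point): middle of the right clip's finger tab: a bare-steel plate 10 mm thick (11 mm at its rolled top), 40 mm wide along the crate's x, reaching from 19 mm below this point to 20 mm above it. 74 to 77.5 mm from the axle, as its screw adjuster happens to be set. Springs pull it toward the axle: it draws out 9 mm to a hard stop, taking about 3 N at first and 10 N at the stop.
- right_nose (a point): lower inner tip of the right clip: below the tab a 6 mm thick arm reaches 22 mm inward over the lid's edge and ends in this nose, which hangs 3.5 to 7 mm below the top of the lid's catch rib, inside it, as its adjuster is set. The clip can swing outward only once its tab has been drawn that far and a little more from the axle (straight up when closed; at the stop it is always clear), and held so until past the rib (0.4 rad).
- spool: green-flanged solder spool, 55 by 78 by 36 mm; a bystander, origin at its underside
- meter: dark hand multimeter, 145 by 70 by 43 mm; a bystander, origin at its underside
- nippers: blue-handled nippers, 158 by 62 by 12 mm; a bystander, origin at its underside
- block: white strip connector, 110 by 20 by 16 mm; a bystander, origin at its underside
Mind the look-alikes: they are no part of the job. Leave any red look-alike of the lid alone.

How it is judged (in metres and radians):
On the way, in this order (a step that is already met when the one before it is completed fails the run):
1. both clips swung down open (more than 1.3 rad) with the lid still shut on the crate (value of joint each of left_clip, right_clip above 1.3 rad and z of lid in the frame of crate below 0.087 m and horizontal distance between lid and crate below 0.01 m), for 0.2 s.
2. the lid lifted clear of the crate (z of lid in the frame of crate above 0.1 m), for 0.1 s.
At the end, for the whole second after the job is handed in: Both clips hang open (over 1.3 rad); the lid lies still on the mat, right way up and flat (within 0.06 rad), its centre within 25 mm of the mat's centre and its sides within 0.2 rad of the mat's; released (value of joint each of left_clip, right_clip above 1.3 rad and horizontal distance between lid and mat below 0.025 m and z of lid in the frame of mat between 0.001 and 0.008 m and angle between lid's own z axis and vertical below 0.06 rad and angle between the x axis of lid and the x axis of mat, either way round below 0.2 rad and linear speed of lid below 0.02 m/s); the robot touches nothing.
It fails at once if a clip or the lid is wrenched (over 80 N between the lid and the crate with its clips) (contact force between lid and crate above 80 N).
It fails at once if the lid is dropped (moves faster than 0.7 m/s while nothing of the robot touches it) (linear speed of lid above 0.7 m/s and contact force between lid and the arm below 0.01 N and contact force between lid and the fingers below 0.01 N).
It fails at once if a bystander is shifted by more than 30 mm (distance of any of spool, meter, nippers, block from where it was at the start of the episode above 0.03 m).
It also fails if it takes over 64 s, if anything falls off the work surface, if the arm or the gripper's body presses on something with over 40 N, if the wrist force passes 120 N, or if a joint passes its speed limit or range.

ROBOT

A 6-joint arm with a two-finger parallel gripper is mounted at the origin on a cart in front of the work surface, level with it; the furniture and walls round the work are solid. World frame = base frame: x ahead of the robot, y to its left, z up, the work surface at z = 0. Lengths are in mm, angles in rad, forces in N, time in s.
With the tool pointing down it reaches from about 350 to 975 mm from the base axis. Payload 7.1 kg.
Tool frame: the origin (TCP) lies between the finger pads; the fingertips stand 19 mm ahead of it and the grasp point (between the pads) is the TCP; y points along the fingers, z is the direction in which the jaws open and shut, and the axes are right-handed (so a half turn about y gives the same grasp; the last joint's range is limited). The gripper opens to 88 mm and grips with 3 to 60 N. Pads are 20 mm wide; open, the fingers measure 115 mm over their backs; the gripper's body (75 mm by 178 mm) begins 61 mm behind the grasp point.
Start: joints at [1.266, 0.423, 1.63, -0, 1.089, -0.019], TCP at [176.171, 599.64, 241.675] pointing down, gripper open.
Joint ranges: [-3, 3], [-0.9, 2.11], [0.09, 2.58], [-1.31, 4.45], [0.11, 2.69], [-2.54, 2.54]. Speed limits (rad/s): [2.39, 2.39, 3.01, 3.14, 3.14, 3.14].

INTERFACE

Orientations are given as a rotation vector (axis times angle).
In Python, from workcell import ctrl gives the robot as it stands.
- The arm moves only by the tool servo_tool, never from a script. Its argument "moves" is text: rows parted by semicolons, each of 6 numbers parted by spaces: the shift along the world's x, y, z in m, then the turn, a rotation vector about the world's x, y, z in degrees. A call has 1 to 8 rows; each row is the pose to reach, as a shift and turn from the pose commanded when the call began; what a row does not reach only later rows make up. A row lasts 1/8 s, in which the tool goes at most 62.5 mm and 10.7 degrees, less where a joint would pass 70% of its speed; a pose out of reach is approached as far as the arm can. A call with a gripper value outside its range is refused whole. "hand" is the closure in counts, from 0 (fully open) to 255 (shut), set as the call begins (left out, the last holds). The fingers move at their own pace and stop on an object; the grip force is fixed at half the most. Time passes only in rows, so rows that repeat a pose let the fingers close. It gives the time, the measured TCP pose, the force and the opening at its end, in the units of the state.
- ctrl.get_obs(): the state, without advancing time (a new reading comes with each control period).
- ctrl.get_image(name): name is "side" or "top"; returns a dict with "pixels" (480x640x3 uint8, red, green, blue), "depth" (480x640 float32, mm along the optical axis (not along the pixel's ray), 0 where there is no reading), "vertical_fov" (degrees; the focal length in pixels is half the picture's height over the tangent of half this angle, whatever the lens; pixels are square), "cx", "cy" (the principal point, pixels), "k1" (the pictures are not rectified: a ray, as slopes to the right and down, at radius r is drawn at 1 + k1 r^2 times it, then the intrinsics apply), "xyz" and "attitude" of the camera in the world. Camera axes: x right, y up, looking along -z (the intrinsics and any distortion apply to the point x, -y, -z); pixel columns grow to the right and rows downward; lengths in mm; the calibration is good to about 2 mm. A picture is of the moment at which its call begins.
- ctrl.close_job(): hands the job in, once; it reports no verdict.
The state is a dict: "t": time; "qpos": joint angles; "qvel": joint speeds; "joint_torque": joint torques, N m; "ee_pos": TCP position; "orientation": TCP orientation; "ft_force": force on the tool from outside, world axes, zero at the start; "moment": the same for the moment, N m; "width": finger opening in mm.
Only numpy, scipy, OpenCV 4.12 (cv2) and the standard library are available. Lean on these libraries where they do the work, as an engineer would, in place of code of your own. Each camera call takes 0.05 s, during which the arm holds its last target.

## Working session

There is one attempt and no reset: what is moved stays moved. The work goes in short steps, Python scripts to look and compute and a tool call to move; the robot and the scene stay as the last step left them, time stands still between calls to the robot, and variables do not carry over. Pictures are saved under pics/ and viewed, and the job is handed in when it is done.

Besides the shell and the picture viewer there is one more tool, called after "Call:" as a command line: name --argument value ..., lists and objects as JSON in quotes. servo_tool: Moves the arm, as the interface text tells. Its arguments: {"type":"object","properties":{"moves":{"type":"string"},"hand":{"type":"number"}},"required":["moves"]}

```bash
ls; mkdir -p pics; cat > h.py <<'E'
import numpy as np, cv2
from scipy.spatial.transform import Rotation as R
from workcell import ctrl
def cam(n):
    im=ctrl.get_image(n); return im
def K(im):
    f=240/np.tan(np.radians(im["vertical_fov"])/2)
    return f
def rot(im): return R.from_rotvec(np.array(im["attitude"],float)).as_matrix()
def ray(im,u,v):
    f=K(im); xd=np.array([(u-im["cx"])/f,(v-im["cy"])/f])
    x=xd.copy()
    for _ in range(20): x=xd/(1+im["k1"]*(x@x))
    return rot(im)@np.array([x[0],-x[1],-1.0])
def onz(im,u,v,z):
    d=ray(im,u,v); o=np.array(im["xyz"],float); return o+d*(z-o[2])/d[2]
def dep(im,u,v):
    return np.array(im["xyz"],float)+ray(im,u,v)*float(im["depth"][int(round(v)),int(round(u))])
def proj(im,p):
    q=rot(im).T@(np.array(p,float)-np.array(im["xyz"],float)); x=np.array([q[0],-q[1]])/-q[2]
    x=x*(1+im["k1"]*(x@x)); f=K(im); return x[0]*f+im["cx"],x[1]*f+im["cy"]
def cloud(im):
    f=K(im); v,u=np.mgrid[0:480,0:640]; xd=np.stack([(u-im["cx"])/f,(v-im["cy"])/f],-1); x=xd.copy()
    for _ in range(20): x=xd/(1+im["k1"]*(x**2).sum(-1,keepdims=True))
    d=np.stack([x[...,0],-x[...,1],-np.ones_like(x[...,0])],-1)@rot(im).T
    P=np.array(im["xyz"],float)+d*im["depth"][...,None]; P[im["depth"]==0]=np.nan; return P
def save(im,fn,box=None,s=1):
    p=im["pixels"]
    if box: p=p[box[1]:box[3],box[0]:box[2]]
    p=cv2.resize(p,None,fx=s,fy=s,interpolation=cv2.INTER_CUBIC) if s!=1 else p
    cv2.imwrite("pics/"+fn,p[...,::-1])
E
python3 - <<'E'
from h import *
for n in("top","side"):
    im=cam(n); save(im,n+"0.png"); print(n,{k:im[k] for k in im if k not in("pixels","depth")})
    import pickle; pickle.dump(im,open(n+"0.pkl","wb"))
print(ctrl.get_obs())
E
```

```text
pics
top {'vertical_fov': 54.825196953434535, 'cx': 316.5706622215474, 'cy': 238.55466818158484, 'k1': 0.02820425823485583, 'xyz': array([ 344.63108188, -166.65617756, 1347.55037807]), 'attitude': array([ 0.13987929, -0.12848564, -1.58079299])}
side {'vertical_fov': 47.0345590569275, 'cx': 323.39761673333084, 'cy': 242.2967748601422, 'k1': -0.03210033365215314, 'xyz': array([ 998.74358679, -909.77593762, 1429.3082785 ]), 'attitude': array([0.56229171, 0.15566613, 0.49153558])}
{'t': 0.1, 'qpos': array([ 1.26595892e+00,  4.23788377e-01,  1.63058731e+00, -2.69084092e-05,
        1.08860549e+00, -1.89550048e-02]), 'qvel': array([-0.00011649, -0.00276271, -0.00212311, -0.00169893, -0.00043734,
       -0.00201454]), 'joint_torque': array([-5.22613846e-04, -5.45611775e+01, -2.74326718e+01,  6.44217641e-02,
        1.89283997e-02, -2.92934897e-05]), 'ee_pos': array([176.06699922, 599.19965707, 240.97477822]), 'orientation': array([-1.56050074,  0.22458361, -0.22426805]), 'ft_force': array([-1.00575555, -0.67683524,  0.18368701]), 'moment': array([-0.03711011,  0.00501516, -0.06607742]), 'width': 87.79334155400353}
```

View pics/top0.png

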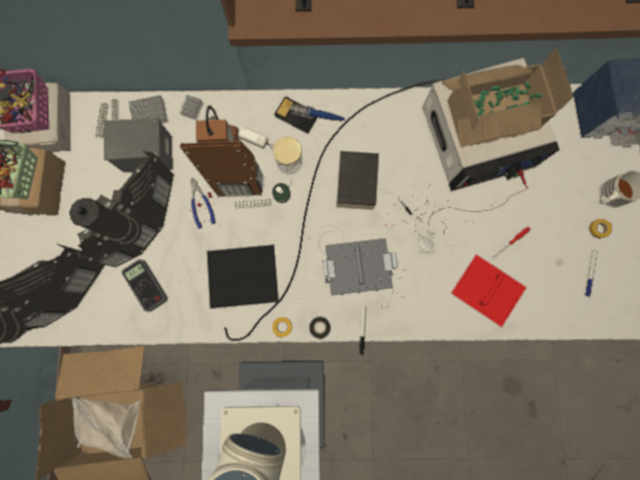

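View pics/side0.png

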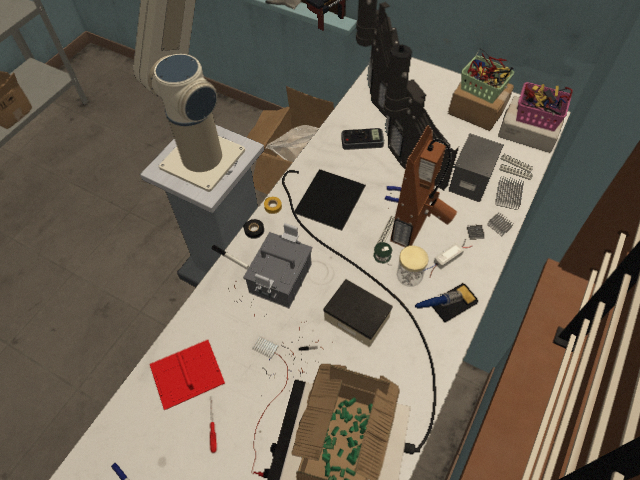

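The grey crate is at top px (360,267) and side px (280,268), with a bright clip tab at each end (top px 329 and 392). The black mat is at top px (242,276).

Look-alikes:
- Red lid: top (488,290). Leave it alone.
- Black box: top (358,180). It has height, so it isn't the mat.
- Grey box: top (138,143). It has no clips.

Next I'll take close crops and measure.

```bash
cat > m.py <<'E'
from h import *
import pickle
t=pickle.load(open("top0.pkl","rb")); s=pickle.load(open("side0.pkl","rb"))
save(t,"crate_top.png",(300,220,420,310),6); save(s,"crate_side.png",(225,205,335,315),5)
P=cloud(t); hsv=cv2.cvtColor(t["pixels"],cv2.COLOR_RGB2HSV)
# mat
m=(hsv[...,2]<60); m[:,:195]=0;m[:,285:]=0;m[:235]=0;m[315:]=0
m=cv2.morphologyEx(m.astype(np.uint8),cv2.MORPH_OPEN,np.ones((5,5)))
c=max(cv2.findContours(m,0,1)[0],key=cv2.contourArea)
pts=np.array([onz(t,*q[0],4)[:2] for q in c],np.float32)
print("mat",cv2.minAreaRect(pts),"area",m.sum())
# crate lid plate: cloud heights z 84..92 -> plate top at 96
for lo,hi in((90,103),(103,115),(115,140),(140,165)):
    q=(P[...,2]>lo)&(P[...,2]<hi); q[:,:310]=0;q[:,410:]=0;q[:225]=0;q[305:]=0
    a=P[q]; print(lo,hi,len(a),a.mean(0) if len(a) else '', cv2.minAreaRect(a[:,:2].astype(np.float32)) if len(a) else '')
print(np.nanmedian(P[255:295,215:265,2]), np.nanmedian(P[200:225,420:440,2]))
E
python3 m.py
```

```text
mat ((469.4730529785156, 59.64558792114258), (161.705810546875, 191.572021484375), 4.677737236022949) area 3656
90 103 2691 [ 482.23561517 -271.32414146   96.48054219] ((483.43292236328125, -271.13970947265625), (138.22998046875, 167.96401977539062), 5.944930076599121)
103 115 153 [ 481.10182083 -268.47892507  110.83030261] ((472.2716979980469, -272.6257019042969), (188.44723510742188, 112.67609405517578), 84.34458923339844)
115 140 306 [ 483.10865801 -280.91340014  127.75573533] ((481.46771240234375, -267.26641845703125), (96.29621124267578, 182.97332763671875), 23.628000259399414)
140 165 149 [ 482.64173839 -273.58271143  152.38271464] ((476.94818115234375, -270.9192810058594), (192.09185791015625, 75.96599578857422), 88.17825317382812)
4.050086238797121 0.7367388839072646
```

View pics/crate_top.png

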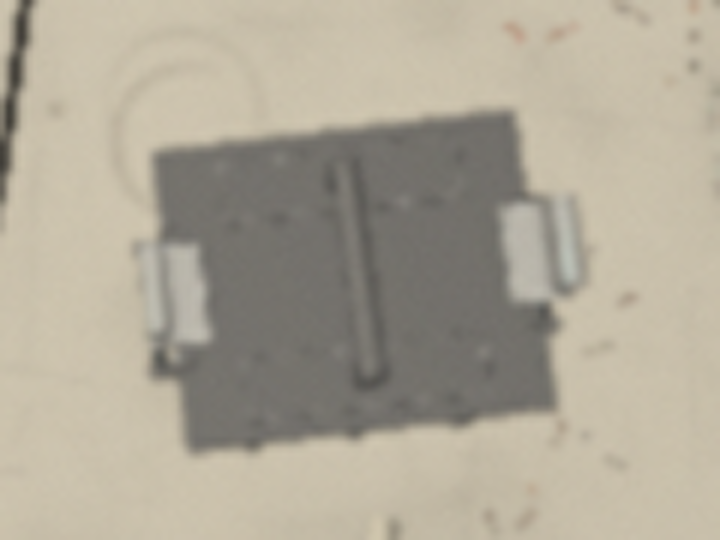

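View pics/crate_side.png

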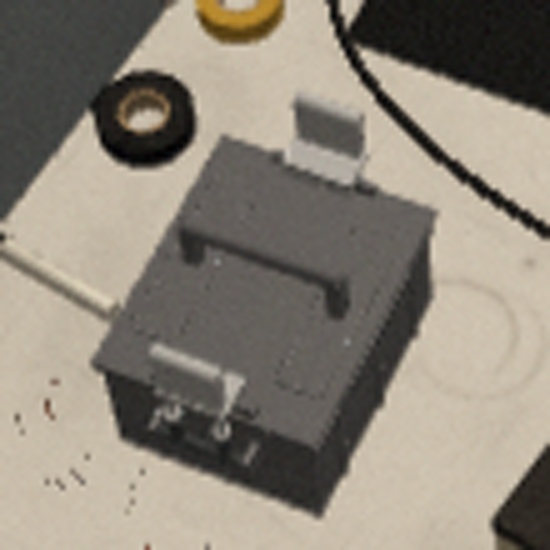

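```bash
cat > m2.py <<'E'
from h import *
import pickle
t=pickle.load(open("top0.pkl","rb")); s=pickle.load(open("side0.pkl","rb"))
yaw=np.radians(5.9); C=np.array([483.4,-271.1])
ex=np.array([np.cos(yaw),np.sin(yaw)]); ey=np.array([-np.sin(yaw),np.cos(yaw)])
for n,im in(("top",t),("side",s)):
    P=cloud(im).reshape(-1,3); P=P[~np.isnan(P[:,0])]
    L=np.c_[(P[:,:2]-C)@ex,(P[:,:2]-C)@ey,P[:,2]]
    L=L[(abs(L[:,0])<80)&(abs(L[:,1])<115)]
    a=L[(abs(L[:,2]-96)<3)]; print(n,"plate",len(a),[np.percentile(a[:,i],[1,50,99]).round(1) for i in range(2)],np.median(a[:,2]))
    for sgn in(1,-1):
        b=L[(L[:,1]*sgn>65)&(L[:,2]>122)]
        print(n,sgn,len(b),[np.percentile(b[:,i],[1,10,50,90,99]).round(1) for i in range(3)])
    b=L[(abs(L[:,1])<40)&(L[:,2]>115)]; print("handle",len(b),[np.percentile(b[:,i],[1,50,99]).round(1) for i in range(3)])
E
python3 m2.py
```

```text
top plate 2084 [array([-68. ,  -0.6,  67.6]), array([-81.6,   5.1,  81.9])] 96.28151808112273
top 1 70 [array([-20.1, -18.2,  -1.5,  15. ,  19.5]), array([84.7, 85.8, 90.1, 94.5, 95.3]), array([126. , 148.9, 153.9, 156. , 157.3])]
top -1 92 [array([-19.8, -17.3,  -0.9,  15.9,  19.4]), array([-94.4, -93.1, -87. , -84.5, -82.6]), array([123. , 130.9, 152.5, 156.8, 158.8])]
handle 178 [array([-49.4,  -1.2,  48.1]), array([-5.5,  0.7,  6.2]), array([127.5, 135.2, 142.2])]
side plate 1356 [array([-67. ,   6.9,  68.4]), array([-87.7, -11.7,  75.7])] 95.78355806406103
side 1 118 [array([-19.4, -15.6,   2.5,  18.3,  19.9]), array([76.5, 78.8, 81.6, 87.3, 90.9]), array([124. , 126.9, 145. , 154.4, 156.9])]
side -1 129 [array([-19. , -14.9,   2.9,  18.8,  21. ]), array([-101.9, -100.9,  -98.5,  -92. ,  -89. ]), array([122.4, 126. , 146.2, 155.3, 157. ])]
handle 177 [array([-49.3,   3.6,  49.3]), array([-12.8,  -7.8,   2.1]), array([116.2, 132.7, 141.9])]
```

```bash
cat > m3.py <<'E'
from h import *
import pickle
t=pickle.load(open("top0.pkl","rb")); s=pickle.load(open("side0.pkl","rb"))
o=ctrl.get_obs(); M=R.from_rotvec(o["orientation"]).as_matrix(); print(M.round(3))
p=o["ee_pos"]
for q in(p,p+[0,0,61],p+[0,0,300],[0,0,0]): print(np.round(proj(t,q)),np.round(proj(s,q)))
P=cloud(t)
for u,v in((90,215),(130,200),(150,180),(30,290),(215,150),(60,270)): print(u,v,P[v,u].round())
# highest points in corridor
q=P[230:340,195:420]; print(np.nanmax(q[...,2]))
# target tool orientation: y down, jaws along crate y
for z in(np.array([-np.sin(.1035),np.cos(.1035),0]),):
    for sg in(1,-1):
        zz=sg*z; y=np.array([0,0,-1.]); T=np.c_[np.cross(y,zz),y,zz]
        print(sg,np.degrees(R.from_matrix(T@M.T).as_rotvec()).round(2))
E
python3 m3.py
```

```text
[[ 0.959 -0.     0.282]
 [-0.282 -0.001  0.959]
 [-0.    -1.    -0.001]]
[-16. 400.] [331.  18.]
[-37. 405.] [331.   2.]
[-152.  433.] [331. -68.]
[261. 448.] [203. 158.]
90 215 [554. 288. 448.]
130 200 [636. 293. 251.]
150 180 [714. 281. 160.]
30 290 [421. 512. 255.]
215 150 [720.  64. 358.]
60 270 [473. 480. 195.]
158.86212824321842
1 [ 8.000e-02 -1.000e-02  2.231e+01]
-1 [-1.0000e-02 -1.1000e-01 -1.5769e+02]
```

Call:
servo_tool --moves "0.02 -0.055 0.01 0 0 1; 0.04 -0.11 0.02 0 0 3; 0.06 -0.165 0.02 0 0 5; 0.085 -0.22 0.02 0 0 7; 0.11 -0.275 0.02 0 0 9; 0.135 -0.33 0.02 0 0 11; 0.16 -0.385 0.02 0 0 13; 0.18 -0.44 0.02 0 0 15" --hand 100

```text
t: 1.1
ee_pos: [356.7, 157.8, 261.8]
orientation: [-1.571, 0.017, -0.018]
ft_force: [0.6, -0.2, 0.4]
width: 53.1
```

Call:
servo_tool --moves "0.02 -0.055 0 0 0 1; 0.04 -0.11 0 0 0 2; 0.06 -0.165 0 0 0 3; 0.08 -0.22 0 0 0 4; 0.1 -0.275 0 0 0 5; 0.115 -0.325 -0.01 0 0 6; 0.118 -0.341 -0.03 0 0 7; 0.118 -0.341 -0.03 0 0 7.3"

```text
t: 2.1
ee_pos: [473.1, -181.9, 230.1]
orientation: [-1.568, -0.077, 0.082]
ft_force: [-0.7, -0.2, 0.1]
width: 53.5
```

```bash
cat > p.py <<'E'
from h import *
import sys
o=ctrl.get_obs(); M=R.from_rotvec(o["orientation"]).as_matrix(); print(o["ee_pos"].round(1),"w",round(o["width"],1),"F",o["ft_force"].round(1),"jaw yaw",np.degrees(np.arctan2(-M[0,2],M[1,2])).round(2),"down",M[:,1].round(3),"q",o["qpos"].round(2),"t",o["t"])
for n in sys.argv[1:]:
    name,cam_,*b=n.split(","); im=cam(cam_); b=list(map(int,b)); save(im,name+".png",b[:4] if b else None,b[4] if b else 1)
E
python3 p.py a1,top,290,210,430,315,5 a2,side,205,175,365,295,5
```

```text
[ 473.1 -181.9  230.1] w 53.5 F [-0.7 -0.2  0.1] jaw yaw 5.81 down [-0.003  0.001 -1.   ] q [-0.39  0.27  1.9   0.    0.98 -2.06] t 2.1
```

Joint 6 stands at -2.06, close to its limit, so I'll take the half-turned grasp now while the tool is high.

Call:
servo_tool --moves "0 0 0 0 0 -10; 0 0 0 0 0 -20; 0 0 0 0 0 -30; 0 0 0 0 0 -40; 0 0 0 0 0 -50; 0 0 0 0 0 -60; 0 0 0 0 0 -70; 0 0 0 0 0 -80"

```text
t: 3.2
ee_pos: [474.4, -180.1, 232.8]
orientation: [-1.326, 1.004, -1.006]
ft_force: [-0.3, 0.4, -0.6]
width: 53.5
```

Call:
servo_tool --moves "0 0 0 0 0 -10; 0 0 0 0 0 -20; 0 0 0 0 0 -30; 0 0 0 0 0 -40; 0 0 0 0 0 -50; 0 0 0 0 0 -60; 0 0 0 0 0 -70; 0 0 0 0 0 -80"

```text
t: 4.2
ee_pos: [474.4, -180.1, 232.8]
orientation: [-0.449, 1.972, -1.973]
ft_force: [-0.3, -0.1, 0.5]
width: 53.7
```

Call:
servo_tool --moves "0 0 0 0 0 -10; 0 0 0 0 0 -20; 0 0 -0.01 0 0 -20; 0 0 -0.01 0 0 -20"

```text
t: 4.7
ee_pos: [473.7, -180.5, 221.2]
orientation: [-0.118, 2.167, -2.166]
ft_force: [0.4, -1.0, 0.5]
width: 53.3
```

```bash
python3 p.py a1,top,290,210,430,315,5 a2,side,205,175,365,295,5
```

```text
[ 473.7 -180.5  221.2] w 53.3 F [ 0.4 -1.   0.5] jaw yaw -173.83 down [-0.001  0.001 -1.   ] q [-0.39  0.28  1.9   0.    0.96  1.08] t 4.7
```

View pics/a2.png

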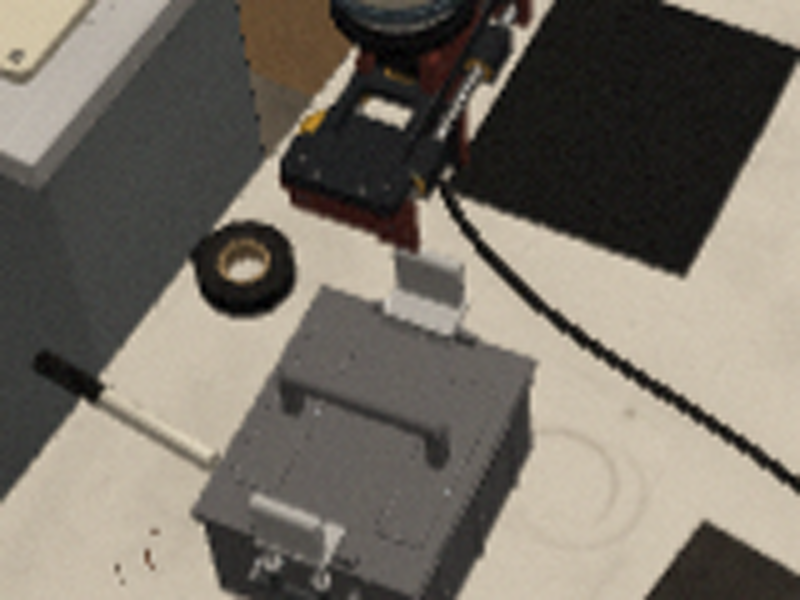

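The side crop shows the gripper above the left tab (crop px 430,280), with its jaws along the crate's y. I'll descend so the tab sits between the pads.

Call:
servo_tool --moves "0 0 -0.02 0 0 0; 0 0 -0.045 0 0 0; 0 0 -0.065 0 0 0; 0 0 -0.081 0 0 0; 0 0 -0.081 0 0 0"

```text
t: 5.42
ee_pos: [473.5, -181.1, 139.7]
orientation: [-0.115, 2.17, -2.168]
ft_force: [0.7, -0.6, 0.9]
width: 53.2
```

```bash
python3 p.py a3,top,290,210,430,315,5 a4,side,205,175,365,295,5
```

```text
[ 473.5 -181.1  139.7] w 53.2 F [ 0.7 -0.6  0.9] jaw yaw -174.04 down [-0.002  0.001 -1.   ] q [-0.39  0.41  1.96 -0.    0.78  1.08] t 5.425
```

View pics/a4.png

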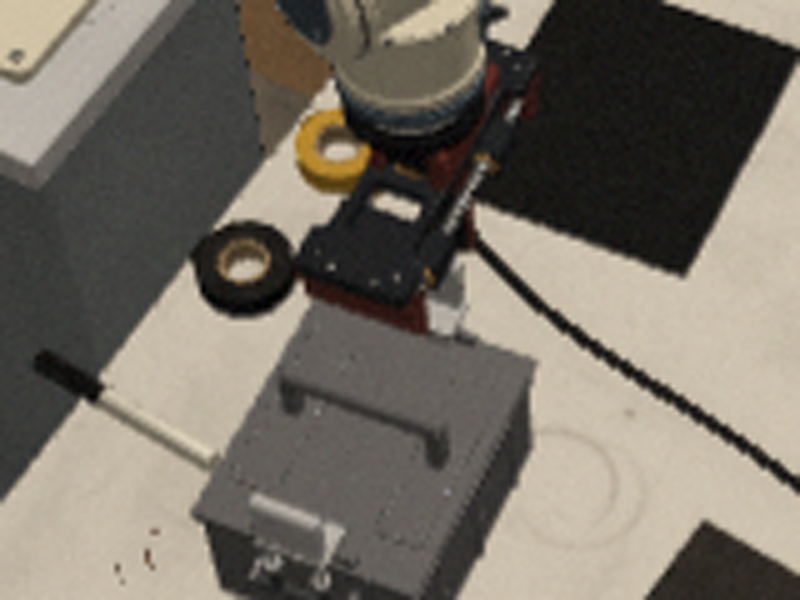

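View pics/a3.png

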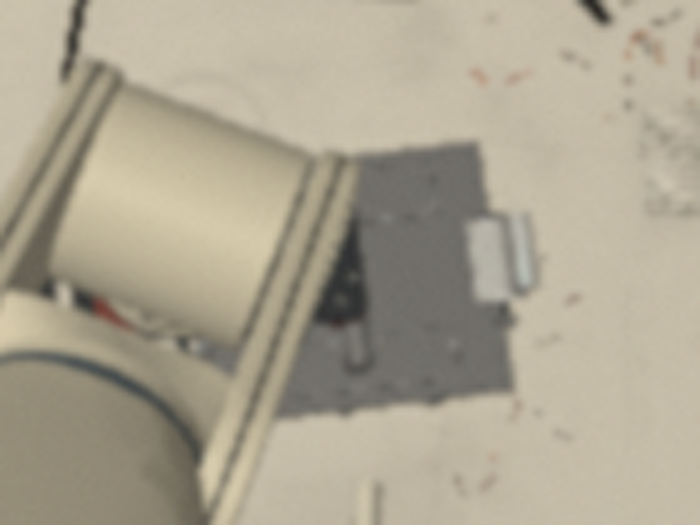

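```bash
python3 - <<'E'
from h import *
im=cam("side"); t=cam("top")
o=ctrl.get_obs(); M=R.from_rotvec(o["orientation"]).as_matrix(); p=o["ee_pos"]
for l in((0,0,0),(0,0,27),(0,0,-27),(10,19,-27),(-10,19,-27),(10,-61,-50),(-10,-61,-50),(37,-61,-89),(-37,-61,-89)):
    q=p+M@np.array(l,float); a=proj(im,q); b=proj(t,q); print(l,np.round((np.array(a)-[205,175])*5),np.round((np.array(b)-[290,210])*5))
E
```

```text
(0, 0, 0) [432. 260.] [177. 288.]
(0, 0, 27) [412. 296.] [229. 282.]
(0, 0, -27) [452. 224.] [126. 294.]
(10, 19, -27) [438. 238.] [129. 317.]
(-10, 19, -27) [469. 249.] [124. 280.]
(10, -61, -50) [447. 125.] [ 81. 307.]
(-10, -61, -50) [480. 136.] [ 76. 267.]
(37, -61, -89) [433.  60.] [  9. 371.]
(-37, -61, -89) [552.  99.] [ -7. 223.]
```

The finger positions project onto the tab, and the dark/red block in the side crop is the gripper body. I'll grip.

Call:
servo_tool --moves "0 0 0 0 0 0; 0 0 0 0 0 0; 0 0 0 0 0 0; 0 0 0 0 0 0; 0 0 0 0 0 0" --hand 255

```text
t: 6.25
ee_pos: [474.4, -182.0, 140.8]
orientation: [-0.112, 2.166, -2.169]
ft_force: [-1.0, -7.4, -3.2]
width: 10.1
```

```bash
python3 p.py
```

```text
[ 474.4 -182.   140.8] w 10.1 F [-1.  -7.4 -3.2] jaw yaw -174.03 down [ 0.001 -0.001 -1.   ] q [-0.39  0.4   1.96 -0.    0.78  1.08] t 6.25
```

Call:
servo_tool --moves "0 -0.0007 0.001 0 0 0; 0 -0.0007 0.002 0 0 0; 0 -0.0007 0.003 0 0 0; 0 -0.0007 0.004 0 0 0; 0 -0.0007 0.004 0 0 0"

```text
t: 6.88
ee_pos: [474.3, -182.5, 144.5]
orientation: [-0.112, 2.167, -2.169]
ft_force: [1.6, -6.1, -7.6]
width: 9.9
```

Call:
servo_tool --moves "0 0 0.001 0 0 0; 0 0 0.002 0 0 0; 0 0 0.003 0 0 0; 0 0 0.004 0 0 0; 0 0 0.0045 0 0 0; 0 0 0.0045 0 0 0"

```text
t: 7.62
ee_pos: [474.2, -182.4, 148.7]
orientation: [-0.113, 2.167, -2.169]
ft_force: [1.8, -5.7, -8.9]
width: 10.0
```

Call:
servo_tool --moves "0 -0.001 0 0 0 0; 0 -0.001 0.0005 0 0 0; 0 -0.001 0.001 0 0 0; 0 -0.001 0.001 0 0 0"

```text
t: 8.12
ee_pos: [474.1, -183.0, 149.9]
orientation: [-0.112, 2.168, -2.168]
ft_force: [3.0, -3.2, -12.0]
width: 9.9
```

```bash
python3 p.py a5,side,205,175,365,295,5
```

```text
[ 474.1 -183.   149.9] w 9.9 F [  3.   -3.2 -12. ] jaw yaw -174.07 down [-0.  0. -1.] q [-0.39  0.39  1.95 -0.    0.8   1.08] t 8.125
```

View pics/a5.png

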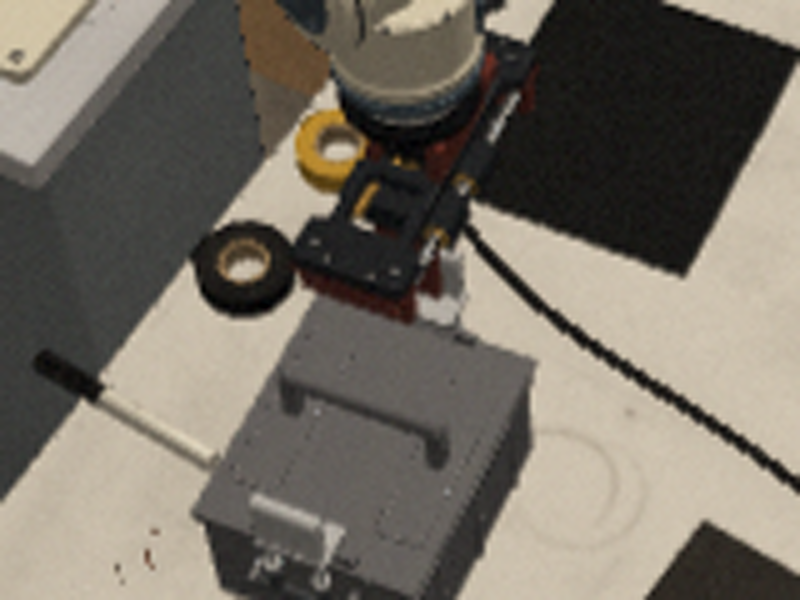

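Call:
servo_tool --moves "-0.0002 0.0024 0 -1.5 -0.15 0; -0.0005 0.0048 -0.0001 -3 -0.3 0; -0.0008 0.008 -0.0003 -5 -0.5 0; -0.0012 0.012 -0.0008 -7.5 -0.8 0; -0.0016 0.0159 -0.0014 -10 -1 0"

```text
t: 8.8
ee_pos: [472.4, -167.1, 148.5]
orientation: [-0.102, 1.965, -2.347]
ft_force: [3.4, -6.0, -16.8]
width: 9.8
```

Call:
servo_tool --moves "-0.0004 0.0038 -0.0013 -2.5 -0.3 0; -0.0008 0.0076 -0.0023 -5 -0.5 0; -0.0012 0.0113 -0.0034 -7.5 -0.8 0; -0.0016 0.015 -0.0047 -10 -1 0; -0.002 0.0188 -0.0062 -12.4 -1.3 0; -0.0023 0.0225 -0.0078 -14.9 -1.5 0; -0.0027 0.0263 -0.0096 -17.4 -1.8 0; -0.003 0.0296 -0.0115 -19.9 -2.1 0"

```text
t: 9.8
ee_pos: [469.5, -137.6, 137.5]
orientation: [-0.078, 1.523, -2.645]
ft_force: [2.3, -4.9, -11.1]
width: 10.0
```

```bash
python3 p.py a6,side,205,175,365,295,5
```

```text
[ 469.5 -137.6  137.5] w 10.0 F [  2.3  -4.9 -11.1] jaw yaw -174.15 down [ 0.051 -0.5   -0.865] q [-0.01  0.42  2.09 -0.82  0.75  2.11] t 9.8
```

View pics/a6.png

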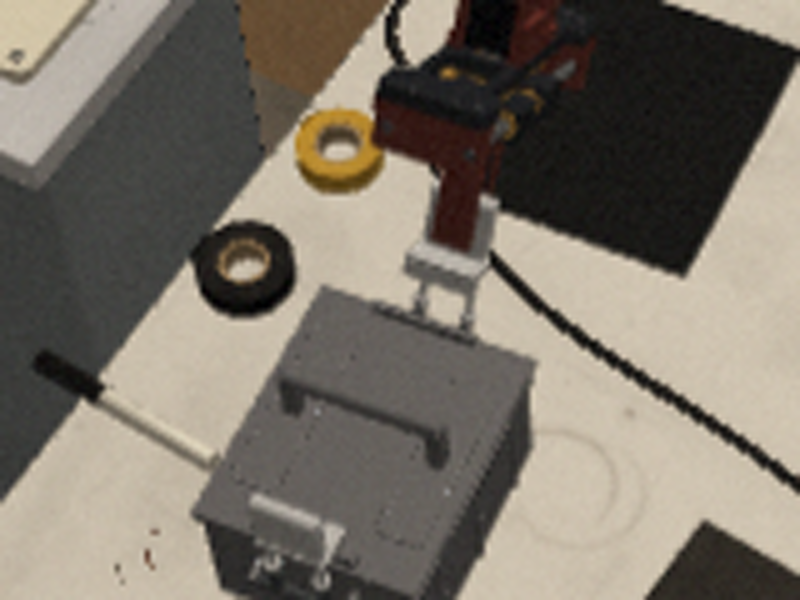

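Call:
servo_tool --moves "0 -0.001 -0.002 0 0 0; 0.0002 -0.002 -0.004 0 0 0; 0.0003 -0.003 -0.0055 0 0 0; 0.0003 -0.003 -0.0055 0 0 0"

```text
t: 10.35
ee_pos: [469.8, -140.7, 132.0]
orientation: [-0.078, 1.524, -2.644]
ft_force: [0.6, -4.5, -5.1]
width: 9.8
```

Call:
servo_tool --moves "0 0 0 0 0 0; 0 0 0 0 0 0; 0 0 0 0 0 0" --hand 0

```text
t: 10.72
ee_pos: [469.9, -140.4, 132.0]
orientation: [-0.078, 1.524, -2.643]
ft_force: [0.7, 0.4, -0.9]
width: 36.6
```

Call:
servo_tool --moves "-0.001 0.01 0.017 0 0 0; -0.002 0.02 0.035 0 0 0; -0.003 0.03 0.052 0 0 0; -0.004 0.04 0.07 0 0 0; -0.005 0.05 0.087 0 0 0; -0.005 0.055 0.1 0 0 0"

```text
t: 11.48
ee_pos: [465.0, -85.1, 232.6]
orientation: [-0.078, 1.524, -2.643]
ft_force: [-0.2, 0.7, -0.4]
width: 87.6
```

```bash
python3 p.py a7,side,205,175,365,295,5
```

```text
[465.  -85.1 232.6] w 87.6 F [-0.2  0.7 -0.4] jaw yaw -174.08 down [ 0.052 -0.498 -0.866] q [ 0.11  0.24  2.04 -0.65  0.97  1.98] t 11.475
```

View pics/a7.png

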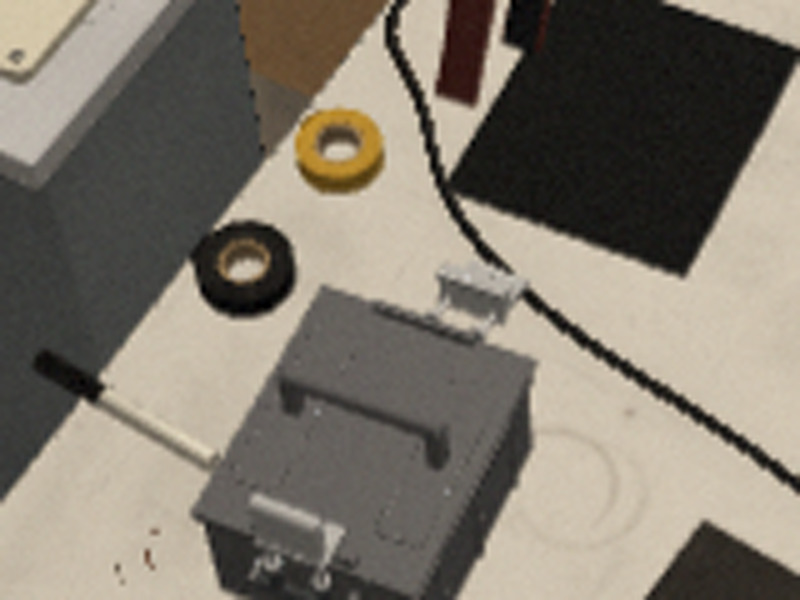

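Call:
servo_tool --moves "0.003 -0.03 0 7.5 0.8 0; 0.006 -0.06 0 15 1.6 0; 0.009 -0.1 0 22.5 2.3 0; 0.013 -0.145 0 30 3.1 0; 0.018 -0.19 0 30 3.1 0; 0.023 -0.235 0 30 3.1 0; 0.027 -0.275 0 30 3.1 0; 0.027 -0.275 0 30 3.1 0" --hand 100

```text
t: 12.52
ee_pos: [491.5, -363.2, 231.0]
orientation: [-0.109, 2.172, -2.169]
ft_force: [-0.4, 0.6, -0.2]
width: 53.1
```

```bash
python3 p.py a8,side,205,175,365,295,5 a9,top,290,210,430,315,5
```

```text
[ 491.5 -363.2  231. ] w 53.1 F [-0.4  0.6 -0.2] jaw yaw -174.27 down [-0.     0.001 -1.   ] q [-0.66  0.42  1.67  0.    1.06  0.81] t 12.525
```

View pics/a8.png

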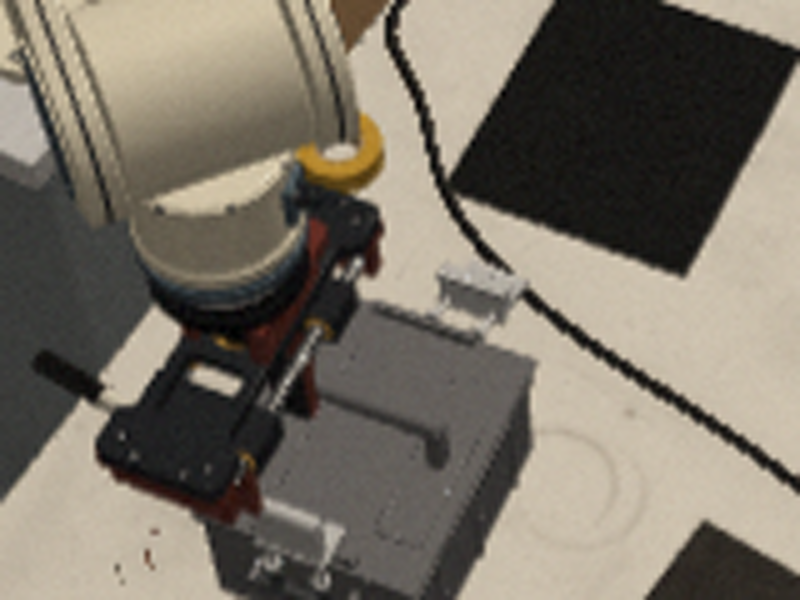

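View pics/a9.png

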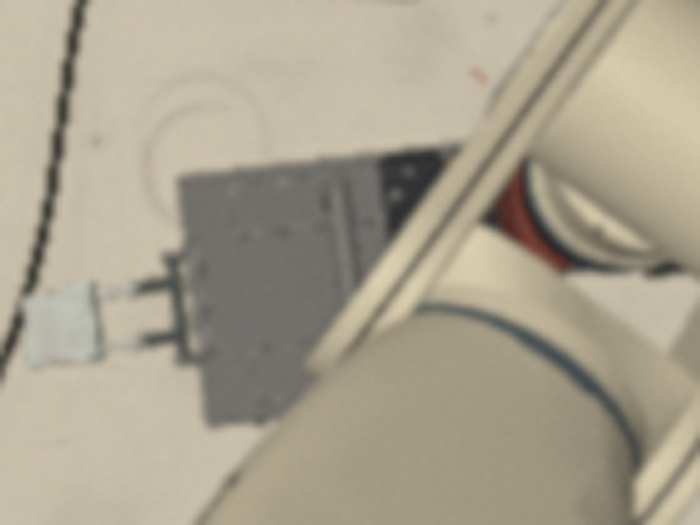

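The left clip hangs at its stop: in the top crop its tab is at px (60,325). The gripper is over the right clip, so I'll descend and grip it.

Call:
servo_tool --moves "0.001 0.002 -0.01 0 0 0; 0.001 0.002 -0.03 0 0 0; 0.001 0.002 -0.05 0 0 0; 0.001 0.002 -0.07 0 0 0; 0.001 0.002 -0.09 0 0 0; 0.001 0.002 -0.09 0 0 0"

```text
t: 13.38
ee_pos: [492.0, -357.1, 139.9]
orientation: [-0.116, 2.174, -2.165]
ft_force: [-0.7, 0.2, 0.3]
width: 53.6
```

Call:
servo_tool --moves "0 0 0 0 0 0; 0 0 0 0 0 0; 0 0 0 0 0 0; 0 0 0 0 0 0; 0 0 0 0 0 0" --hand 255

```text
t: 14.0
ee_pos: [493.6, -360.7, 142.5]
orientation: [-0.111, 2.164, -2.17]
ft_force: [-1.8, -10.7, -3.9]
width: 10.4
```

Call:
servo_tool --moves "0 -0.0008 0 0 0 0; 0 -0.0015 0.001 0 0 0; 0 -0.0015 0.002 0 0 0; 0 -0.0015 0.003 0 0 0; 0 -0.0015 0.004 0 0 0; 0 -0.0015 0.004 0 0 0"

```text
t: 14.75
ee_pos: [493.3, -361.6, 145.7]
orientation: [-0.111, 2.166, -2.169]
ft_force: [0.8, -7.0, -6.6]
width: 10.2
```

Call:
servo_tool --moves "0 0 0.001 0 0 0; 0 0 0.002 0 0 0; 0 0 0.003 0 0 0; 0 0 0.004 0 0 0; 0 0 0.004 0 0 0"

```text
t: 15.38
ee_pos: [493.2, -361.5, 149.3]
orientation: [-0.111, 2.167, -2.169]
ft_force: [2.3, -7.0, -8.1]
width: 9.8
```

Call:
servo_tool --moves "0 -0.001 0.0005 0 0 0; 0 -0.0015 0.001 0 0 0; 0 -0.0015 0.0015 0 0 0; 0 -0.0015 0.0015 0 0 0"

```text
t: 15.88
ee_pos: [493.1, -362.1, 150.8]
orientation: [-0.111, 2.169, -2.167]
ft_force: [3.9, -5.2, -10.6]
width: 9.7
```

```bash
python3 p.py b1,side,205,175,365,295,5
```

```text
[ 493.1 -362.1  150.8] w 9.7 F [  3.9  -5.2 -10.6] jaw yaw -174.08 down [ 0.001  0.001 -1.   ] q [-0.65  0.52  1.72  0.    0.9   0.81] t 15.875
```

View pics/b1.png

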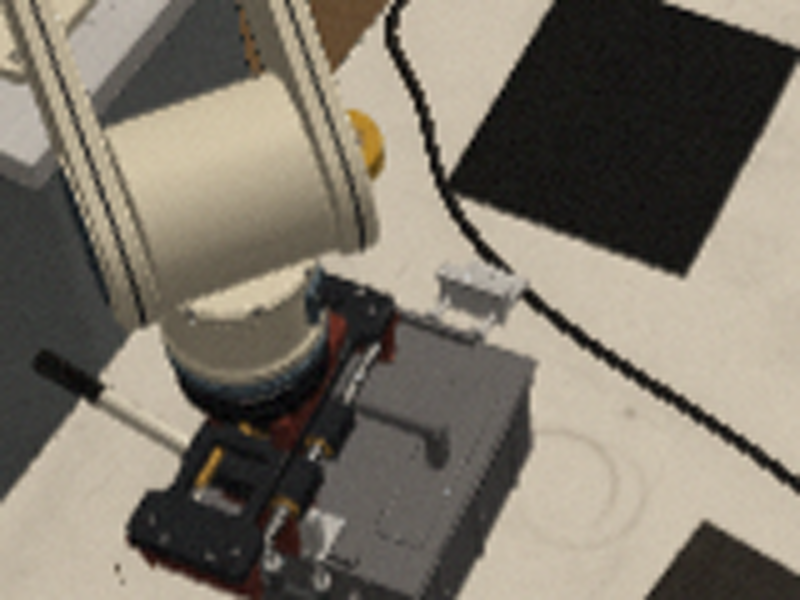

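Call:
servo_tool --moves "0.0002 -0.0024 0 1.5 0.15 0; 0.0005 -0.0048 -0.0001 3 0.3 0; 0.0008 -0.008 -0.0003 5 0.5 0; 0.0012 -0.012 -0.0008 7.5 0.8 0; 0.0016 -0.0159 -0.0014 10 1 0"

```text
t: 16.55
ee_pos: [494.7, -378.0, 149.3]
orientation: [-0.121, 2.357, -1.971]
ft_force: [2.4, -3.4, -10.9]
width: 9.9
```

Call:
servo_tool --moves "0.0004 -0.0038 -0.0008 2.5 0.3 0; 0.0008 -0.0078 -0.0018 5 0.5 0; 0.0012 -0.0116 -0.003 7.5 0.8 0; 0.0016 -0.0154 -0.0043 10 1 0; 0.002 -0.0191 -0.0058 12.4 1.3 0; 0.0023 -0.0228 -0.0074 14.9 1.5 0; 0.0027 -0.0265 -0.0092 17.4 1.8 0; 0.003 -0.03 -0.0111 19.9 2.1 0"

```text
t: 17.55
ee_pos: [497.7, -407.6, 137.6]
orientation: [-0.137, 2.676, -1.538]
ft_force: [2.6, -1.2, -9.8]
width: 9.9
```

```bash
python3 p.py b2,side,175,215,335,335,5
```

```text
[ 497.7 -407.6  137.6] w 9.9 F [ 2.6 -1.2 -9.8] jaw yaw -174.1 down [-0.051  0.501 -0.864] q [-0.84  0.77  1.38  0.3   1.44  0.52] t 17.55
```

View pics/b2.png

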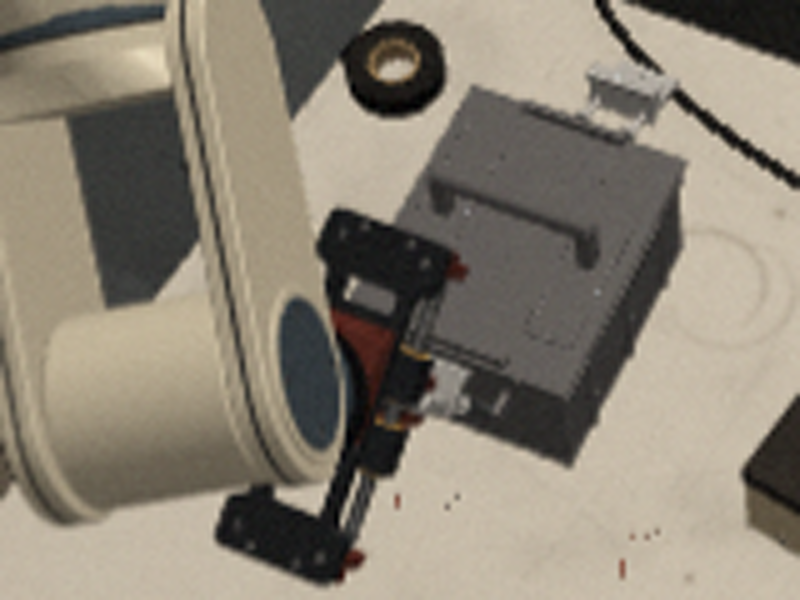

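The clip is past 0.5 rad. I'll relax the draw, release and retreat.

Call:
servo_tool --moves "0 0.001 -0.002 0 0 0; -0.0002 0.002 -0.004 0 0 0; -0.0003 0.003 -0.0055 0 0 0; -0.0003 0.003 -0.0055 0 0 0"

```text
t: 18.1
ee_pos: [497.4, -404.8, 133.6]
orientation: [-0.137, 2.674, -1.542]
ft_force: [3.5, -2.9, -8.9]
width: 9.8
```

Call:
servo_tool --moves "0 0 0 0 0 0; 0 0 0 0 0 0; 0 0 0 0 0 0" --hand 0

```text
t: 18.48
ee_pos: [497.0, -404.2, 133.8]
orientation: [-0.138, 2.676, -1.539]
ft_force: [0.4, -1.0, -0.4]
width: 36.4
```

Call:
servo_tool --moves "0.001 -0.01 0.017 0 0 0; 0.002 -0.02 0.035 0 0 0; 0.003 -0.03 0.052 0 0 0; 0.004 -0.04 0.07 0 0 0; 0.005 -0.05 0.087 0 0 0; 0.005 -0.055 0.1 0 0 0; 0.005 -0.055 0.1 0 0 0"

```text
t: 19.35
ee_pos: [502.4, -460.3, 234.7]
orientation: [-0.136, 2.673, -1.542]
ft_force: [0.9, -0.2, 0.1]
width: 87.8
```

```bash
python3 p.py b3,side,175,215,335,335,5 b4,top,300,210,440,315,5
```

```text
[ 502.4 -460.3  234.7] w 87.8 F [ 0.9 -0.2  0.1] jaw yaw -174.08 down [-0.05   0.498 -0.866] q [-0.88  0.72  1.22  0.28  1.64  0.55] t 19.35
```

View pics/b3.png

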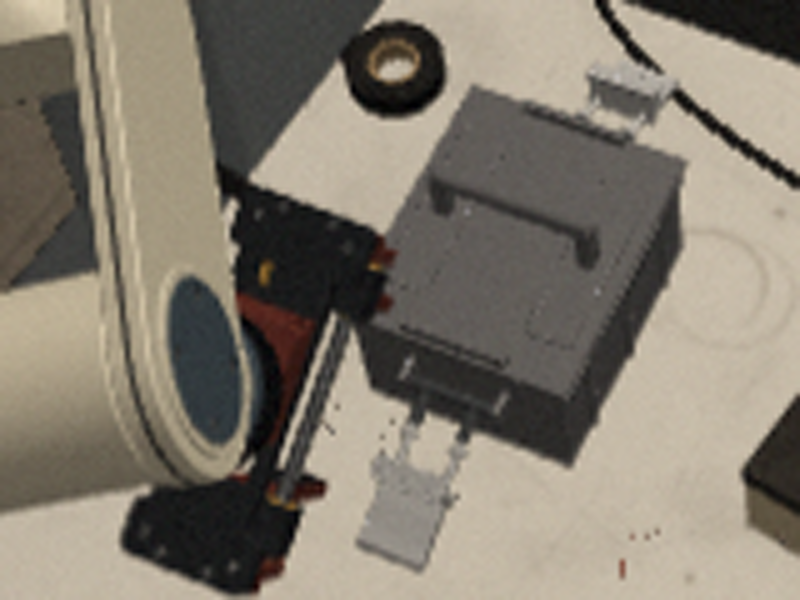

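View pics/b4.png

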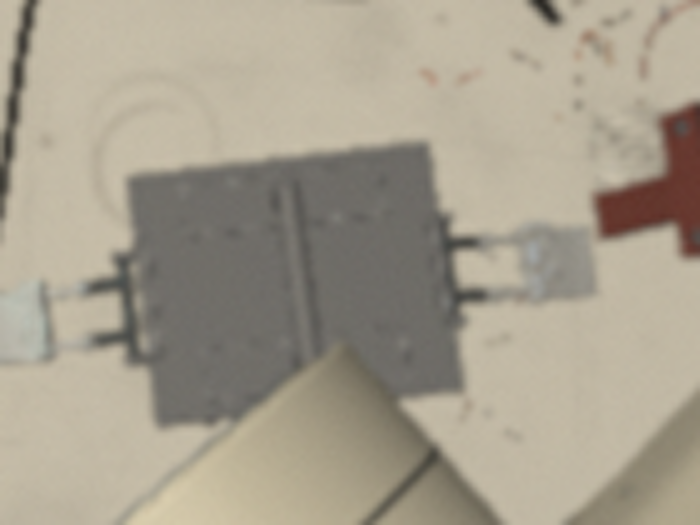

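Both clips are fully open: in the top crop their tabs are at px (20,320) and (560,262). The lid is still on. Next is the handle.

Call:
servo_tool --moves "-0.003 0.03 0 -7.5 -0.8 0; -0.006 0.06 0 -15 -1.6 0; -0.01 0.1 0 -22.5 -2.3 0; -0.014 0.145 0 -30 -3.1 0; -0.019 0.188 -0.01 -30 -3.1 0; -0.019 0.188 -0.035 -30 -3.1 0; -0.019 0.188 -0.035 -30 -3.1 0" --hand 120

```text
t: 20.32
ee_pos: [481.8, -269.9, 196.5]
orientation: [-0.117, 2.172, -2.167]
ft_force: [0.8, -0.9, 0.3]
width: 46.3
```

```bash
python3 p.py
```

```text
[ 481.8 -269.9  196.5] w 46.3 F [ 0.8 -0.9  0.3] jaw yaw -174.02 down [-0.004  0.002 -1.   ] q [-0.53  0.38  1.82  0.    0.94  0.93] t 20.325
```

Call:
servo_tool --moves "0 0 -0.015 0 0 0; 0 0 -0.03 0 0 0; 0 0 -0.045 0 0 0; 0 0 -0.06 0 0 0; 0 0 -0.067 0 0 0; 0 0 -0.067 0 0 0"

```text
t: 21.08
ee_pos: [482.9, -271.3, 130.6]
orientation: [-0.113, 2.17, -2.168]
ft_force: [0.3, -0.4, 0.7]
width: 46.5
```

Call:
servo_tool --moves "0 0 0 0 0 0; 0 0 0 0 0 0; 0 0 0 0 0 0; 0 0 0 0 0 0; 0 0 0 0 0 0" --hand 255

```text
t: 21.7
ee_pos: [483.4, -271.7, 131.6]
orientation: [-0.111, 2.168, -2.169]
ft_force: [-0.4, -0.4, 2.0]
width: 11.7
```

```bash
python3 p.py b5,side,205,175,365,295,5
```

```text
[ 483.4 -271.7  131.6] w 11.7 F [-0.4 -0.4  2. ] jaw yaw -174.1 down [ 0.001 -0.001 -1.   ] q [-0.53  0.47  1.86 -0.    0.81  0.93] t 21.7
```

View pics/b5.png

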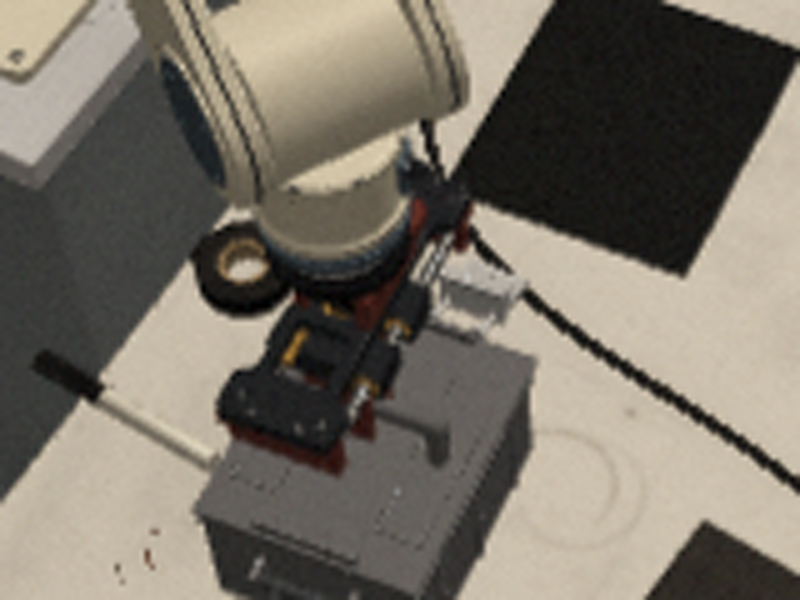

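The bar is gripped, with the opening at 11.7 mm. I'll lift slowly.

Call:
servo_tool --moves "0 0 0.003 0 0 0; 0 0 0.008 0 0 0; 0 0 0.015 0 0 0; 0 0 0.025 0 0 0; 0 0 0.04 0 0 0; 0 0 0.055 0 0 0; 0 0 0.07 0 0 0; 0 0 0.07 0 0 0"

```text
t: 22.75
ee_pos: [484.0, -271.9, 203.0]
orientation: [-0.109, 2.165, -2.169]
ft_force: [0.3, 0.1, -3.2]
width: 11.5
```

```bash
python3 p.py b6,side,205,175,365,295,5
```

```text
[ 484.  -271.9  203. ] w 11.5 F [ 0.3  0.1 -3.2] jaw yaw -174.1 down [ 0.003 -0.002 -1.   ] q [-0.53  0.37  1.82  0.    0.95  0.93] t 22.75
```

View pics/b6.png

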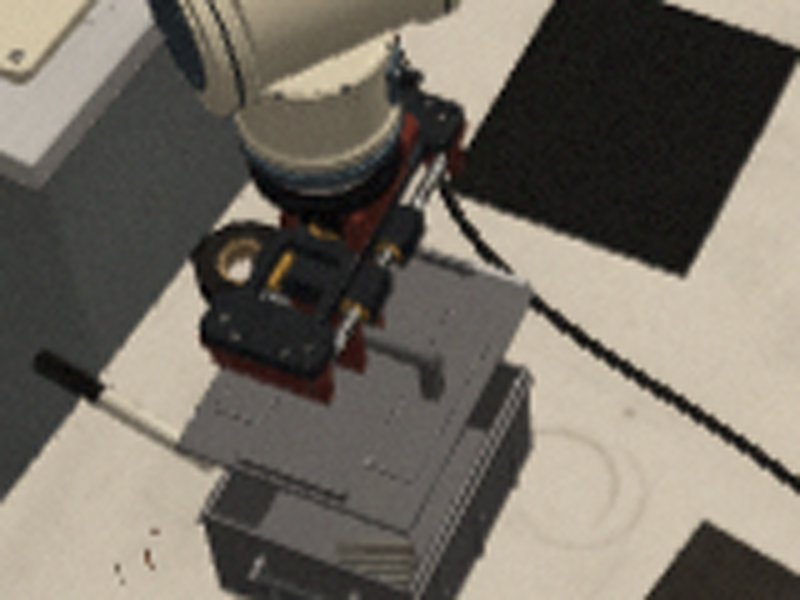

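Call:
servo_tool --moves "-0.001 0.02 0.005 0 0 0; -0.003 0.06 0.01 0 0 0; -0.005 0.105 0.01 0 0 -0.5; -0.007 0.155 0.01 0 0 -1; -0.009 0.205 0.01 0 0 -1.3; -0.011 0.255 0.01 0 0 -1.3; -0.013 0.3 0.01 0 0 -1.3; -0.014 0.325 0 0 0 -1.3"

```text
t: 23.8
ee_pos: [468.4, 56.2, 201.4]
orientation: [-0.089, 2.18, -2.179]
ft_force: [0.5, -0.6, -2.8]
width: 11.8
```

Call:
servo_tool --moves "0 0.006 -0.01 0 0 0; 0 0.006 -0.03 0 0 0; 0 0.006 -0.055 0 0 0; 0 0.006 -0.08 0 0 0; 0 0.006 -0.105 0 0 0; 0 0.006 -0.12 0 0 0; 0 0.006 -0.125 0 0 0; 0 0.006 -0.125 0 0 0"

```text
t: 24.8
ee_pos: [469.3, 59.5, 76.3]
orientation: [-0.087, 2.181, -2.181]
ft_force: [-0.6, 0.1, -2.3]
width: 12.0
```

```bash
python3 p.py b7,side,265,125,425,245,5 b8,top,170,210,310,315,5
```

```text
[469.3  59.5  76.3] w 12.0 F [-0.6  0.1 -2.3] jaw yaw -175.41 down [-0.  0. -1.] q [0.1  0.48 2.06 0.   0.6  1.59] t 24.8
```

View pics/b7.png

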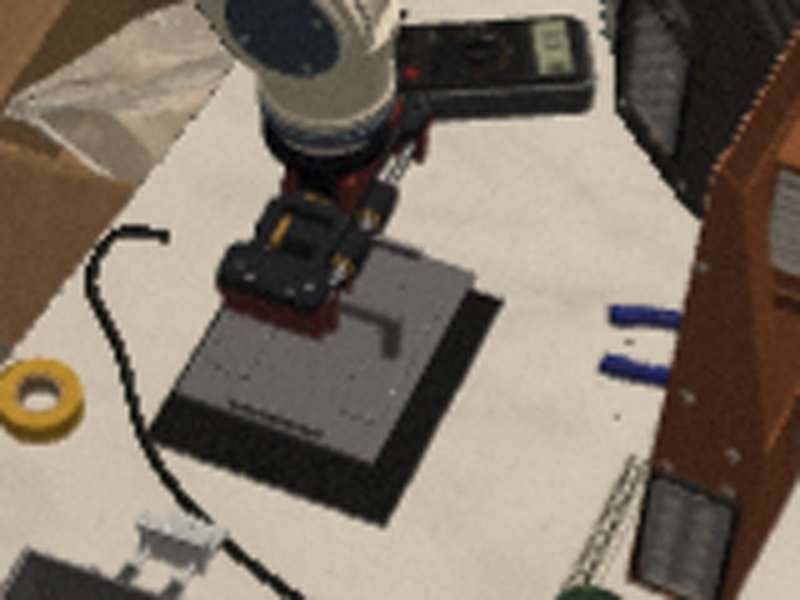

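View pics/b8.png

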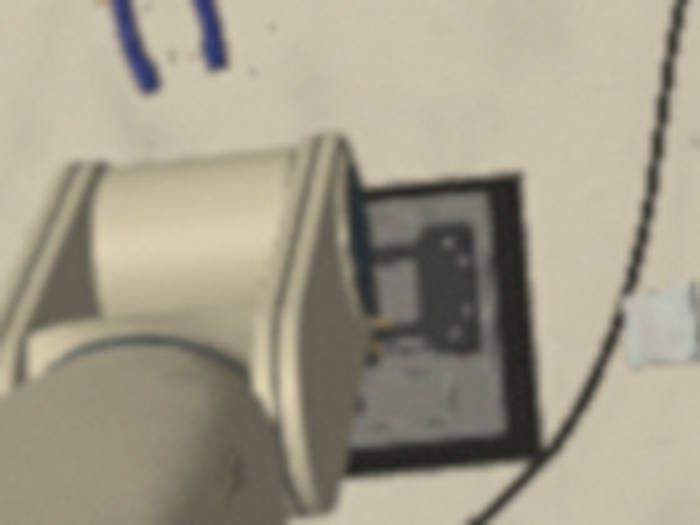

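The lid sits square over the middle of the mat. I'll lower it in small steps.

Call:
servo_tool --moves "0 0 -0.006 0 0 0; 0 0 -0.012 0 0 0; 0 0 -0.016 0 0 0; 0 0 -0.018 0 0 0; 0 0 -0.02 0 0 0; 0 0 -0.0205 0 0 0; 0 0 -0.021 0 0 0; 0 0 -0.021 0 0 0"

```text
t: 25.9
ee_pos: [469.2, 59.5, 55.3]
orientation: [-0.088, 2.18, -2.18]
ft_force: [-0.3, -0.2, -2.5]
width: 11.4
```

Call:
servo_tool --moves "0 0 -0.0005 0 0 0; 0 0 -0.001 0 0 0; 0 0 -0.001 0 0 0"

```text
t: 26.28
ee_pos: [469.2, 59.5, 54.3]
orientation: [-0.088, 2.18, -2.18]
ft_force: [0.2, -0.2, -2.6]
width: 12.0
```

Call:
servo_tool --moves "0 0 -0.0005 0 0 0; 0 0 -0.001 0 0 0; 0 0 -0.001 0 0 0"

```text
t: 26.65
ee_pos: [469.2, 59.5, 53.6]
orientation: [-0.088, 2.18, -2.18]
ft_force: [-1.6, 0.2, 4.1]
width: 11.9
```

Call:
servo_tool --moves "0 0 -0.0005 0 0 0; 0 0 -0.001 0 0 0; 0 0 -0.001 0 0 0"

```text
t: 27.02
ee_pos: [469.2, 59.6, 53.5]
orientation: [-0.087, 2.18, -2.18]
ft_force: [-5.7, -0.2, 20.3]
width: 11.7
```

Contact. I'll ease off 1 mm, release and retreat straight up.

Call:
servo_tool --moves "0 0 0.0005 0 0 0; 0 0 0.001 0 0 0"

```text
t: 27.28
ee_pos: [469.2, 59.5, 53.6]
orientation: [-0.087, 2.18, -2.18]
ft_force: [-0.5, -0.1, 0.2]
width: 11.8
```

Call:
servo_tool --moves "0 0 0 0 0 0; 0 0 0 0 0 0; 0 0 0 0 0 0; 0 0 0 0 0 0" --hand 120

```text
t: 27.78
ee_pos: [469.2, 59.5, 53.2]
orientation: [-0.088, 2.181, -2.18]
ft_force: [-0.7, -0.2, 0.9]
width: 45.4
```

Call:
servo_tool --moves "0 0 0.01 0 0 0; 0 0 0.03 0 0 0; 0 0 0.06 0 0 0; 0 0 0.1 0 0 0; 0 0 0.15 0 0 0; 0 0 0.2 0 0 0"

```text
t: 28.52
ee_pos: [468.8, 59.5, 255.5]
orientation: [-0.087, 2.18, -2.18]
ft_force: [0.6, 0.1, -0.0]
width: 46.3
```

Call:
servo_tool --moves "-0.03 -0.01 0.02 0 0 0; -0.08 -0.01 0.02 0 0 0; -0.1 -0.01 0.02 0 0 0; -0.1 -0.01 0.02 0 0 0; -0.1 -0.01 0.02 0 0 0"

```text
t: 29.15
ee_pos: [370.7, 49.7, 273.7]
orientation: [-0.086, 2.18, -2.18]
ft_force: [-0.2, 0.5, 0.0]
width: 46.4
```

```bash
python3 p.py c1,side c2,top,170,210,310,315,5; cat > chk.py <<'E'
from h import *
for n in("top","side"):
    P=cloud(cam(n)).reshape(-1,3); P=P[~np.isnan(P[:,0])]
    a=P[(abs(P[:,0]-470)<110)&(abs(P[:,1]-60)<120)&(abs(P[:,2]-18)<5)]
    A=np.c_[a[:,:2]-[470,60],np.ones(len(a))]; k=np.linalg.lstsq(A,a[:,2],rcond=None)[0]
    print(n,len(a),cv2.minAreaRect(a[:,:2].astype(np.float32)),"plane",k.round(4))
E
python3 chk.py
```

```text
[370.7  49.7 273.7] w 46.4 F [-0.2  0.5  0. ] jaw yaw -175.39 down [ 0.001  0.    -1.   ] q [ 0.1  -0.01  2.11 -0.    1.04  1.59] t 29.15
top 1707 ((470.44952392578125, 61.15000915527344), (138.21095275878906, 168.59495544433594), 3.9179527759552) plane [1.90000e-03 4.00000e-04 1.82173e+01]
side 1300 ((463.04998779296875, 53.16621017456055), (188.7309112548828, 174.82119750976562), 86.33196258544922) plane [1.800e-03 2.000e-04 1.757e+01]
```

View pics/c1.png

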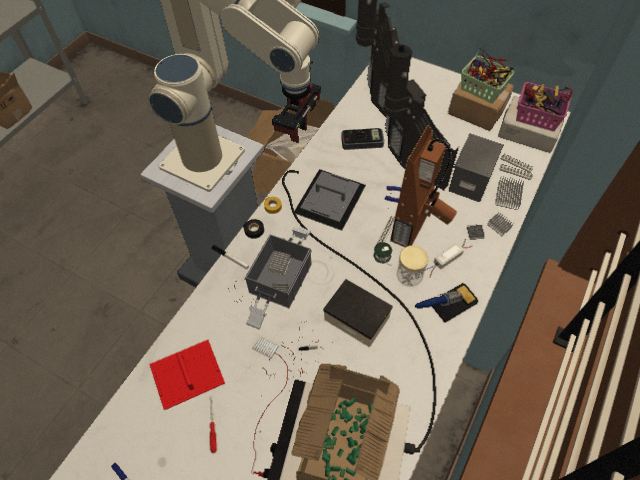

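View pics/c2.png

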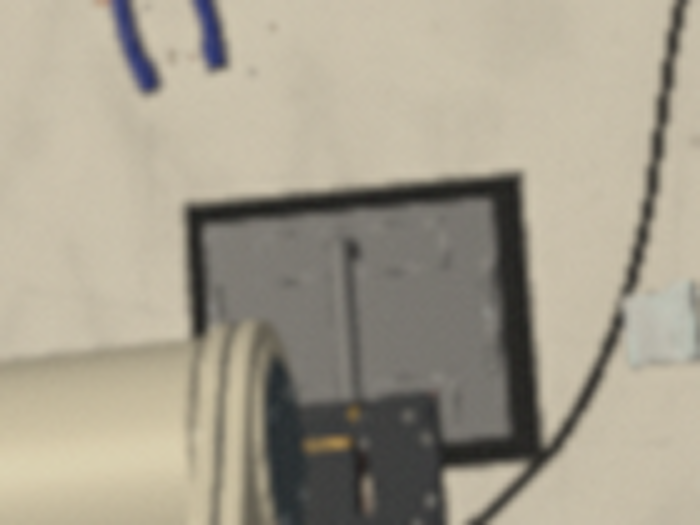

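The side view shows the lid on the mat at px (332,197) and both clips hanging at px (300,236) and (257,312). The bystanders look unmoved. I'll hand the job in.

```bash
python3 -c "
from workcell import ctrl
print(ctrl.close_job())"
```

```text
the job is handed in; nothing more can be done
None
```

The crate is open, and I handed the job in at about 29 s of the 64 s allowed; no verdict is reported.

- **Clips:** I drew each tab up to near its stop (about 11–12 N), swung it about 0.5 rad outward and let it fall open with the lid still shut. The highest force reading on a clip was about 18 N. The last side picture shows both hanging at their stops.
- **Lid:** I lifted it by the handle, moved it over the mat and lowered it until it touched. The force reading peaked at about 20 N on touching, so I eased off before letting go.
- **Last checks:** From the top camera, the lid's centre is about 2 mm from the mat's centre. It is turned about 0.8° from the mat and tilts about 0.002 rad. The plate top is at 18 mm, as it should be lying on the mat. By eye from the mat borders, the offset looks nearer 3 mm.
- **Disagreement:** The side camera's rectangle fit on the lid gave a wrong size and was about 8 mm off from the top camera, so I did not use it. The two cameras agreed on height and tilt.
- **Bystanders:** They look unmoved in the pictures; I did not measure them.

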